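Free the capped tube from the capping fixture and hold it level for the seam check

TASK

The tube that has just been capped is still clamped, cap down, in the inclined capping fixture. With the tube still in its nest, flip the fixture's cam lever all the way over to its right to free the sliding jaw, then draw the tube out along its nest, turn it level so that the cap seam can be looked at, and keep it raised: finish while holding it still and level in the gripper, at least 25 cm above the table, higher than the crates' rims and touching nothing else. Leave the lever open and do not disturb the other things on the table.

Things in the scene. Friction and masses are not known exactly. Their poses are not given: they have to be found in the camera images.
- nest (a point): Centre of the round mouth of the fixture's nest, 61 mm above the table; axes as the fixture's (level). The bore, 22 mm wide, runs outward along (-1, 0, 1)/sqrt(2), up and toward the front, and inward 35 mm to a flat floor. Along that axis a fixed V jaw (left) and the sliding jaw (right) stand 12 to 14 mm above the mouth at the tube, the jaw's tail and cam (45 to 88 mm right) up to 45 mm.
- tube_center (a point): Middle of the capped tube, cap down in the nest: tapered, round, 98 mm long, 20 mm thick at the cap, 14 mm at the free end, 20 g. y axis: along it from cap to free end, within 4 degrees of the bore. It is 14 mm out of the mouth. Grip it across the fixture's y, 20 to 40 mm from here toward the free end (15 mm thick), fingers at most 50 mm apart. The cap clears the jaws after 50 mm of draw.
- lever (a joint): Cam lever of the sliding jaw. At 0 to 0.1 it stands parallel to the tube and the jaw is clamped; flipped to the fixture's right it ends at 1.65 rad, where it points level to the right. The jaw draws back up to 10 mm as the cam turns; below about 1 rad it may not clear the cap. It stays where it is left; about 2 to 5 N at the grip turn it.
- lever_pivot (a point): Axis of the cam lever, 72 mm to the right of the tube, along (1, 0, 1)/sqrt(2) of the nest's frame. At joint value a the lever points from here along cos(a) * (-1, 0, 1)/sqrt(2) + sin(a) * (0, -1, 0) in the nest's frame.
- lever_grip (a point): Middle of the lever's black grip, a round bar 12 mm thick, 50 mm from the pivot; the grip reaches from 26 to 73 mm from the pivot.
- open_tube: Bystander: tube without cap lying on the table right of the fixture, 90 mm long, 19 mm thick.
- weight: Bystander: small brass check weight, 22 mm wide, 26 mm high, standing left of the fixture.
- tube: The same capped tube as a body; its origin lies on the tube's surface beside its middle, 8 mm from point tube_center; same axes.
- fixture: Capping fixture, fixed: an aluminium block inclined at 45 degrees on a dark steel base plate 113 x 150 mm. Origin under the base plate, level frame: x horizontally away from its front, y to its left, z up. Nearly below the mouth of the bore. About 75 mm high at the block, 135 mm at the tip of the raised lever.
- next_tube: Bystander: capped tube lying on the table right of the fixture, 98 mm long, 20 mm thick. Origin under its middle.
- rack: Bystander: drilled block with upright tubes in it, 66 x 66 mm, 102 mm high, standing left of the fixture. Origin under its middle.
Mind the look-alikes: they are no part of the job. What is shaped like the tube but purple is not meant.

How it is judged:
On the way, in this order (a step that is already met when the one before it is completed fails the run):
1. the cam lever is flipped over (past 1.2 rad) while the tube still stands in its nest (value of joint lever above 1.2 rad and distance between tube_center and nest below 0.03 m), for 0.2 s.
2. the tube is drawn out of the nest and the jaws (distance between tube_center and nest above 0.07 m), for 0.2 s.
At the end, for the whole second after the job is handed in: The tube is held in the fingers (over 1 N), its middle over 0.20 m above the table, its length within 14 degrees of level, still (under 0.03 m/s and 0.3 rad/s), not touching the fixture and over 80 mm from its nest; the cam lever is still open past 1.2 rad (height (world z) of tube_center above 0.2 m and angle between tube_center's own y axis and vertical between 1.32 and 1.82 rad and contact force between tube and the fingers above 1 N and contact force between tube and fixture below 0.1 N and distance between tube_center and nest above 0.08 m and linear speed of tube below 0.03 m/s and angular speed of tube below 0.3 rad/s and value of joint lever above 1.2 rad); the arm keeps its last pose, push and grip.
It fails at once if another thing on the table is moved more than 30 mm (distance of any of rack, next_tube, open_tube, weight from where it was at the start of the episode above 0.03 m).
It also fails if it takes over 45 s, if anything falls off the work surface, if the arm or the gripper's body presses on something with over 40 N, if the wrist force passes 120 N, or if a joint passes its speed limit or range.

ROBOT

A 7-joint arm with a two-finger parallel gripper is mounted at the origin on a cart in front of the work surface, level with it; the furniture and walls round the work are solid. World frame = base frame: x ahead of the robot, y to its left, z up, the work surface at z = 0. Lengths are in m, angles in rad, forces in N, time in s.
With the tool pointing down it reaches from about 0.4 to 0.875 m from the base axis. Payload 6.5 kg.
Tool frame: the origin (TCP) lies between the finger pads; the fingertips stand 14 mm ahead of it and the grasp point (between the pads) lies 5 mm behind it; z points along the fingers, y is the direction in which the jaws open and shut (so a half turn about z gives the same grasp; the last joint's range is limited). The gripper opens to 85 mm and grips with 20 to 120 N. Pads are 22 mm wide; open, the fingers measure 114 mm over their backs; the gripper's body (76 mm by 85 mm) begins 54 mm behind the grasp point. The pads swing forward as they close: fully open they stand 13 mm farther back than shut.
Start: joints at [1.062, 0.536, -0.004, 1.538, 0.003, 1.067, -0.071], TCP at [0.279, -0.587, 0.224] pointing down, gripper open.
Joint ranges: [-2.7, 2.7], [-0.37, 2.16], [-1.27, 1.26], [0.24, 2.4], [-1.31, 4.45], [0.19, 1.91], [-2.76, 2.76]. Speed limits (rad/s): [2.39, 2.39, 3.14, 3.14, 3.14, 3.14, 3.14].

INTERFACE

Orientations are given as a unit quaternion [x, y, z, w].
In Python, from plant import r, vision gives the robot as it stands. The module is installed in compiled form; this text tells all that it offers.
- The arm moves only by the tool servo_tool, never from a script. Its argument "deltas" is a list of rows, each an object with "turn": the turn, a rotation vector about the world's x, y, z in degrees, a list of three; "travel": the shift along the world's x, y, z in mm, a list of three; "hand": the opening, from -1 (shut) to 1 (fully open). In form: [{"turn": [ax, ay, az], "travel": [tx, ty, tz], "hand": hand}, ...]. A call has 1 to 12 rows; each row is the pose to reach, as a shift and turn from the pose measured when the call began; what a row does not reach only later rows make up. A row lasts 1/8 s, in which the tool goes at most 62.5 mm and 10.7 degrees, less where a joint would pass 70% of its speed; a pose out of reach is approached as far as the arm can. A call with a gripper value outside its range is refused whole. The fingers move at their own pace and stop on an object; the grip force is fixed at half the most. Time passes only in rows, so rows that repeat a pose let the fingers close. It gives the time, the measured TCP pose, the force and the opening at its end, in the units of the state.
- r.get_state(): the state, without advancing time (a new reading comes with each control period).
- vision.grab_frame(name): name is "scene" or "top" or "wrist"; returns (picture, depth): 400x640x3 uint8, red, green, blue; 400x640 float32, m along the optical axis (not along the pixel's ray), 0 where there is no reading.
- vision.calibration(name): a dict with "camera_matrix" (3x3 intrinsics, pixels), "extrinsics" (4x4, takes a point from world to camera coordinates). Camera axes: x right, y down, z forward; pixel columns grow to the right and rows downward; lengths in m; the calibration is good to about 2 mm. A picture is of the moment at which its call begins: read the wrist's pose just before it. calibration takes no time and is no camera call; for the wrist camera it gives the pose at the moment of the call.
- r.sign_off(): hands the job in, once; it reports no verdict.
The state is a dict: "time": time; "joint_positions": joint angles; "joint_velocities": joint speeds; "effort": joint torques, N m; "eef_pos": TCP position; "eef_rot": TCP orientation; "contact_force": force on the tool from outside, world axes, zero at the start; "ft_torque": the same for the moment, N m; "finger_gap": finger opening in m.
Only numpy, scipy, OpenCV 4.12 (cv2) and the standard library are available. Lean on these libraries where they do the work, as an engineer would, in place of code of your own. Each camera call takes 0.05 s, during which the arm holds its last target.

## Working session

There is one attempt and no reset: what is moved stays moved. The work goes in short steps, Python scripts to look and compute and a tool call to move; the robot and the scene stay as the last step left them, time stands still between calls to the robot, and variables do not carry over. Pictures are saved under pics/ and viewed, and the job is handed in when it is done.

Besides the shell and the picture viewer there is one more tool, called in YAML: its name, and indented under it one key for each argument. servo_tool: Moves the arm, as the interface text tells. Its arguments: {"type":"object","properties":{"deltas":{"type":"array"}},"required":["deltas"]}

```bash
mkdir -p pics; cat > h.py <<'E'
import numpy as np, cv2
from plant import r, vision
def grab(n,tag):
    c=vision.calibration(n); p,d=vision.grab_frame(n)
    cv2.imwrite(f'pics/{tag}.png',p[:,:,::-1]); np.savez(f'pics/{tag}.npz',p=p,d=d,K=c['camera_matrix'],E=c['extrinsics'])
def load(tag): return np.load(f'pics/{tag}.npz')
def pt(tag,u,v,w=1):
    z=load(tag); d=z['d'][v-w:v+w+1,u-w:u+w+1]; d=np.median(d[d>0])
    pc=np.linalg.inv(z['K'])@[u,v,1]*d
    return (np.linalg.inv(z['E'])@np.r_[pc,1])[:3]
def proj(tag,P):
    z=load(tag); pc=(z['E']@np.r_[P,1])[:3]; q=z['K']@pc; return q[:2]/q[2]
def crop(tag,x,y,w,h,s):
    z=load(tag)['p'][y:y+h,x:x+w,::-1]; cv2.imwrite(f'pics/{tag}_c{x}_{y}.png',cv2.resize(z,None,fx=s,fy=s,interpolation=cv2.INTER_CUBIC))
E
python3 - <<'E'
from h import *
for n in ('scene','top'): grab(n,n+'0')
s=r.get_state(); print(s)
for n in ('scene0','top0'):
    z=load(n); print(n,z['K'],np.linalg.inv(z['E']))
E
```

```text
{'time': 0.1, 'joint_positions': array([ 1.06181117,  0.53708481, -0.00443042,  1.53877964,  0.00262043,
        1.06727666, -0.07117044]), 'joint_velocities': array([ 0.00056527, -0.00070091,  0.00088047, -0.00257946,  0.00087058,
       -0.00113116,  0.00273863]), 'effort': array([ 4.47959683e-03, -5.84561920e+01,  1.05231419e+00, -2.59777594e+01,
        1.25786898e-02,  4.58514725e-03,  2.86788202e-05]), 'eef_pos': array([ 0.27822804, -0.58680719,  0.22370233]), 'eef_rot': array([ 9.75580879e-01,  2.19639142e-01, -2.35193901e-04, -7.34746842e-04]), 'contact_force': array([ 0.3909173 , -0.28701625,  1.12261901]), 'ft_torque': array([ 0.00867995, -0.01328583, -0.00877084]), 'finger_gap': 0.0853921035291558}
scene0 [[370.00996745   0.         314.1699981 ]
 [  0.         370.00996745 204.99237689]
 [  0.           0.           1.        ]] [[ 0.76093015 -0.28604028  0.58237982  0.00865633]
 [-0.6482483  -0.29703253  0.70110329 -0.59565673]
 [-0.02755803 -0.91101736 -0.41144614  0.43495233]
 [ 0.          0.          0.          1.        ]]
top0 [[369.21529058   0.         319.90892647]
 [  0.         369.21529058 200.21951091]
 [  0.           0.           1.        ]] [[-0.01787346 -0.99359075  0.1116152   0.41578896]
 [-0.99941913  0.01451458 -0.0308338   0.02706256]
 [ 0.02901613 -0.11210148 -0.99327304  0.93474442]
 [ 0.          0.          0.          1.        ]]
```

View pics/scene0.png

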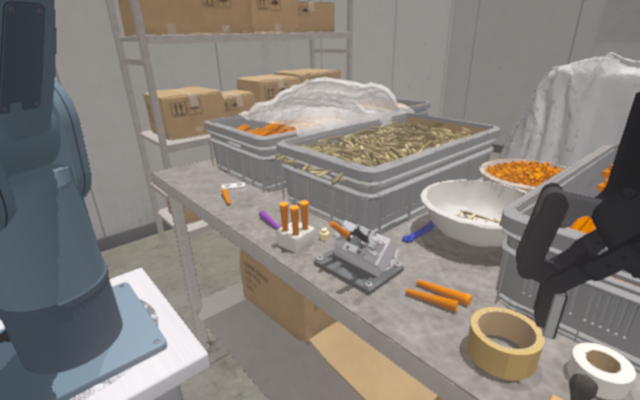

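View pics/top0.png

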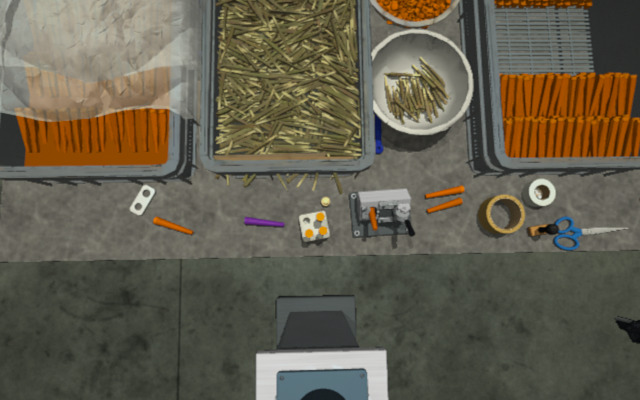

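The scene view shows the fixture at about (360,255), and the top view has it at about (382,213). The orange tube is near top (374,216) and the black lever near (409,226).

```bash
python3 - <<'E'
from h import *
crop('top0',335,170,100,75,8); crop('scene0',300,205,120,90,6.6)
for u,v in ((374,210),(374,216),(374,224),(410,232),(407,224),(352,234),(352,194),(412,234)): print(u,v,pt('top0',u,v).round(4))
E
```

```text
374 210 [ 0.4879 -0.1273  0.0692]
374 216 [ 0.4729 -0.1246  0.0814]
374 224 [ 0.4533 -0.1199  0.1042]
410 232 [ 0.4334 -0.1942  0.1288]
407 224 [ 0.4519 -0.1937  0.1091]
352 234 [ 0.4335 -0.0804  0.0105]
352 194 [ 0.5338 -0.0827  0.0146]
412 234 [ 0.4289 -0.1987  0.1281]
```

View pics/top0_c335_170.png

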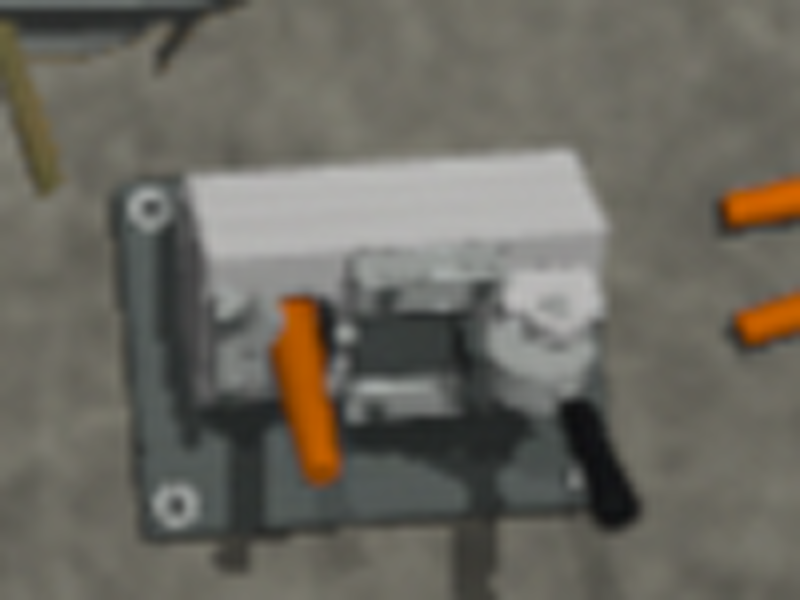

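View pics/scene0_c300_205.png

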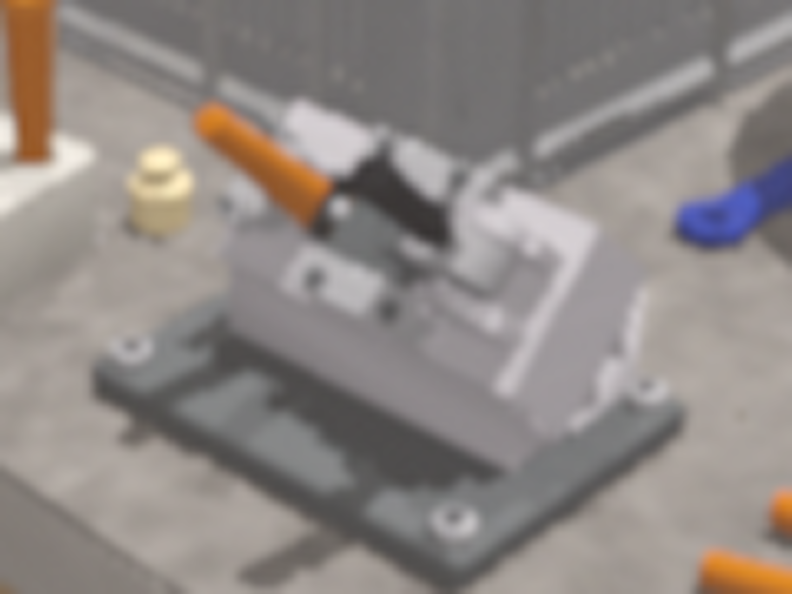

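```bash
python3 - <<'E'
from h import *
def plane(tag,u,v,zz):
    z=load(tag); Ei=np.linalg.inv(z['E']); d=Ei[:3,:3]@np.linalg.inv(z['K'])@[u,v,1]; o=Ei[:3,3]
    return o+d*(zz-o[2])/d[2]
A=plane('top0',335+148/8-.5,170+208/8-.5,.012);B=plane('top0',335+177/8-.5,170+505/8-.5,.012)
print(A,B,np.degrees(np.arctan2((A-B)[1],(A-B)[0])))
for u,v in ((425,195),(427,212),(325,202)): print(plane('top0',u,v,.01))
# orange tube points in top and scene
from numpy.linalg import svd
for tag,(x0,y0,w,h) in (('top0',(365,204,16,28)),('scene0',(327,217,26,24))):
    z=load(tag);p=z['p'].astype(int);d=z['d'];P=[]
    for v in range(y0,y0+h):
        for u in range(x0,x0+w):
            if p[v,u,0]>130 and p[v,u,2]<70 and p[v,u,1]<130 and d[v,u]>0: P.append(pt(tag,u,v,0))
    P=np.array(P);c=np.median(P,0);s=svd(P-c);print(tag,len(P),c,s[2][0],P.min(0),P.max(0))
z=load('top0');P=[]
for v in range(218,238):
    for u in range(402,418):
        q=pt('top0',u,v,0)
        if z['p'][v,u].max()<50 and q[2]>.08: P.append(q)
P=np.array(P);c=np.median(P,0);print('lever',len(P),c,svd(P-c)[2][0],P.min(0),P.max(0))
E
```

```text
[ 0.53025423 -0.08542408  0.012     ] [ 0.43666759 -0.09189437  0.012     ] 3.9549562320233704
[ 0.52916784 -0.26961719  0.01      ]
[ 0.48570252 -0.27255479  0.01      ]
[ 0.51499916 -0.01440301  0.01      ]
top0 95 [ 0.46776167 -0.12036472  0.09073755] [-0.67155844  0.05890269  0.73860662] [ 0.4419006  -0.14101354  0.01349999] [ 0.49531423 -0.11461916  0.11264184]
scene0 105 [ 0.4624591  -0.12795395  0.08516067] [ 0.70801809 -0.05387454 -0.70413629] [ 0.43892693 -0.13157711  0.06111461] [ 0.48680619 -0.12057824  0.1073384 ]
lever 81 [ 0.44249436 -0.19548556  0.11837084] [-0.73051903 -0.04735769  0.68124827] [ 0.42679817 -0.20393561  0.09674556] [ 0.46160235 -0.19072469  0.13019909]
  return _methods._mean(a, axis=axis, dtype=dtype,
  ret = ret.dtype.type(ret / rcount)
```

servo_tool:
  deltas:
    - {"turn": [0,0,0],"travel": [0,0,60],"hand": 1}
    - {"turn": [0,0,-10],"travel": [30,60,100],"hand": 1}
    - {"turn": [0,0,-20],"travel": [60,120,110],"hand": 1}
    - {"turn": [0,0,-25],"travel": [80,180,110],"hand": 1}
    - {"turn": [0,0,-25],"travel": [100,240,110],"hand": 1}
    - {"turn": [0,0,-25],"travel": [120,300,110],"hand": 1}
    - {"turn": [0,0,-25],"travel": [120,360,110],"hand": 1}
    - {"turn": [0,0,-25],"travel": [120,410,110],"hand": 1}
    - {"turn": [0,0,-25],"travel": [120,410,110],"hand": 1}
    - {"turn": [0,0,-25],"travel": [120,410,110],"hand": 1}

```text
time: 1.35
eef_pos: [0.3981, -0.1771, 0.3337]
eef_rot: [1.0, 0.003, -0.0, -0.001]
contact_force: [-0.3, -0.3, -1.0]
finger_gap: 0.0851
```

```bash
python3 - <<'E'
from h import *
grab('wrist','w1'); z=load('w1'); print(np.linalg.inv(z['E']).round(3), z['K'])
E
```

```text
[[ 0.008 -0.953 -0.304  0.475]
 [-1.    -0.008 -0.003 -0.178]
 [ 0.     0.304 -0.953  0.484]
 [ 0.     0.     0.     1.   ]] [[303.14089883   0.         321.87653398]
 [  0.         303.14089883 201.75370194]
 [  0.           0.           1.        ]]
```

View pics/w1.png

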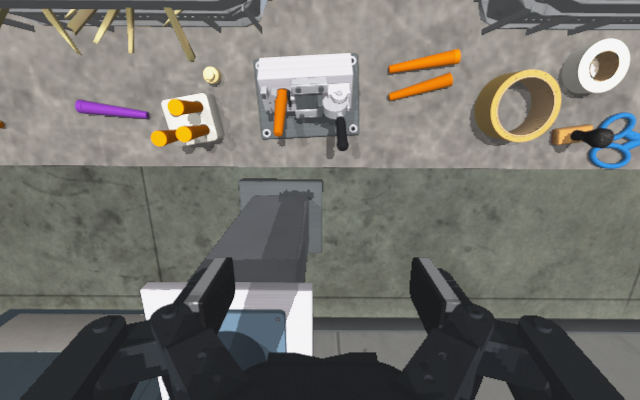

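The wrist view shows the fixture at about (308,95), with the tube from (281,92) to (279,134) and the black lever from (341,122) to (343,148).

```bash
python3 - <<'E'
from h import *
crop('w1',245,45,130,110,6)
E
```

```text
(no output)
```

View pics/w1_c245_45.png

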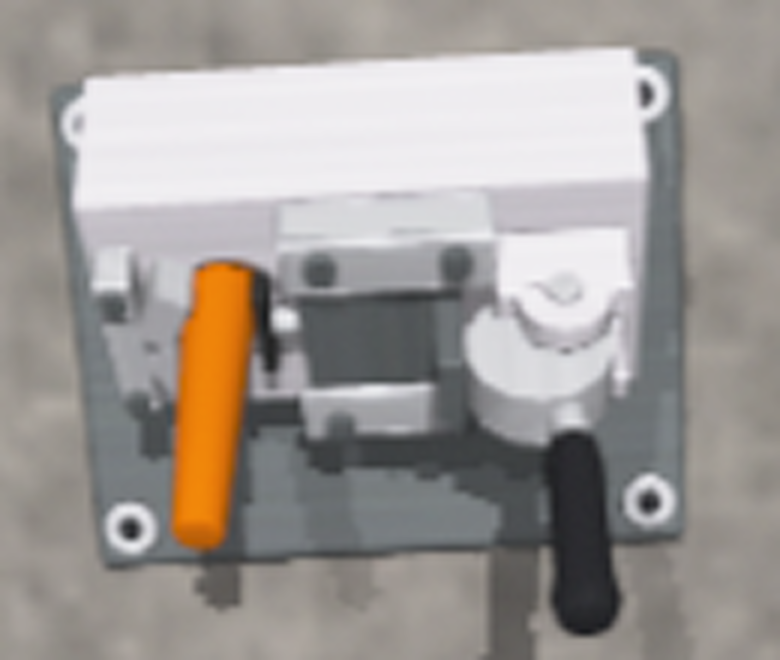

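```bash
cat >> h.py <<'E'
CR={'w1':(245,45,6),'top0':(335,170,8),'scene0':(300,205,6.6)}
def px(tag,x,y,):
    a,b,s=CR[tag]; return np.array([a+(x+.5)/s-.5,b+(y+.5)/s-.5])
def ray(tag,q):
    z=load(tag); Ei=np.linalg.inv(z['E']); d=Ei[:3,:3]@np.linalg.inv(z['K'])@[q[0],q[1],1]; return Ei[:3,3],d/np.linalg.norm(d)
def tri(obs):
    A=0;b=0;R=[]
    for t,q in obs:
        o,d=ray(t,q); M=np.eye(3)-np.outer(d,d); A=A+M; b=b+M@o; R.append((o,M))
    X=np.linalg.solve(A,b); return X,[round(1e3*np.linalg.norm(M@(X-o)),1) for o,M in R]
E
python3 - <<'E'
from h import *
print('tube end',tri([('w1',px('w1',198,530)),('top0',px('top0',320,470)),('scene0',px('scene0',212,123))]))
print('lever tip',tri([('w1',px('w1',588,605)),('top0',px('top0',612,505))]))
print('lever root',tri([('w1',px('w1',573,440)),('top0',px('top0',577,410))]))
L={'w1':((222,290),(200,510)),'top0':((300,330),(320,460)),'scene0':((310,208),(220,131))}
N=[];c=[]
for t,(a,b) in L.items():
    o,d1=ray(t,px(t,*a));_,d2=ray(t,px(t,*b));n=np.cross(d1,d2);n/=np.linalg.norm(n);N.append(n);c.append(n@o)
N=np.array(N);c=np.array(c)
d=np.linalg.svd(N)[2][2]; d*=np.sign(d[2]);print('axis',d,np.linalg.svd(N)[1])
X=np.linalg.lstsq(np.vstack([N,[0,0,1]]),np.r_[c,.075],rcond=None)[0];print('at z~.075',X,N@X-c)
for nm,x,y,t in (('bolt',130,528,0),('bolt',650,500,0),('bolt',648,95,0)):
    o,dd=ray('w1',px('w1',x,y));print(nm,(o+dd*(.012-o[2])/dd[2]).round(4))
for n,(u,v) in {'lever1':(343,140),'lever2':(341,125),'end':(278,130)}.items(): print(n,pt('w1',u,v))
E
```

```text
tube end (array([ 0.44315195, -0.12292904,  0.10484083]), [np.float64(2.1), np.float64(2.2), np.float64(1.0)])
lever tip (array([ 0.430235  , -0.20284868,  0.11122371]), [np.float64(2.4), np.float64(2.4)])
lever root (array([ 0.45996523, -0.20198335,  0.07769014]), [np.float64(0.8), np.float64(0.8)])
axis [-0.68757202  0.02428644  0.72570991] [1.41491904 0.99836927 0.03553753]
at z~.075 [ 0.4715006  -0.12411423  0.07494493] [ 0.00074293 -0.00080026 -0.00027191]
bolt [ 0.4343 -0.0943  0.012 ]
bolt [ 0.4423 -0.226   0.012 ]
bolt [ 0.5358 -0.2219  0.012 ]
lever1 [ 0.43639795 -0.2034699   0.1266291 ]
lever2 [ 0.4522646  -0.20175771  0.10935508]
end [ 0.4458088  -0.12597104  0.10958198]
```

```bash
python3 - <<'E'
from h import *
yw=np.radians(3.5);X=np.array([np.cos(yw),np.sin(yw),0]);Y=np.array([-np.sin(yw),np.cos(yw),0]);Z=np.array([0,0,1.])
b=(-X+Z)/2**.5;R=-Y
piv=np.array([.476,-.197,.0773])
nest=np.array([.488,-.124,.061])
cur=np.array([.441,-.165,.117])
for a in np.r_[-.3,np.arange(0,1.7,.2),1.65]:
    P=piv+.054*(np.cos(a)*b+np.sin(a)*R)
    t=-np.sin(a)*b+np.cos(a)*R; # push
    l=np.cos(a)*b+np.sin(a)*R
    pl=np.array([l@X,l@Y]);n=np.array([pl[1],-pl[0]]);n/=np.linalg.norm(n)
    if n@[t@X,t@Y]<0:n=-n
    off=11*abs(n[0])+14.5*abs(n[1])+6*np.hypot(1,0)
    C=P-off*1e-3*(n[0]*X+n[1]*Y)+[0,0,.004]
    print(round(a,2),(C*1e3).round(0),((C-cur)*1e3).round(0), 'n',n.round(2))
E
```

```text
-0.3 [ 447. -161.  118.] [6. 4. 1.] n [-0.4  -0.92]
0.0 [ 437. -179.  119.] [ -4. -14.   2.] n [-0. -1.]
0.2 [ 432. -188.  119.] [ -9. -23.   2.] n [ 0.28 -0.96]
0.4 [ 429. -200.  116.] [-12. -35.  -1.] n [ 0.51 -0.86]
0.6 [ 429. -213.  113.] [-12. -48.  -4.] n [ 0.7  -0.72]
0.8 [ 432. -225.  108.] [ -9. -60.  -9.] n [ 0.82 -0.57]
1.0 [ 438. -236.  102.] [ -3. -71. -15.] n [ 0.91 -0.41]
1.2 [ 445. -244.   95.] [  4. -79. -22.] n [ 0.96 -0.27]
1.4 [ 454. -249.   88.] [ 13. -84. -29.] n [ 0.99 -0.12]
1.6 [ 463. -252.   80.] [ 22. -87. -37.] n [1.   0.02]
1.65 [ 465. -253.   78.] [ 24. -88. -39.] n [1.   0.06]
```

servo_tool:
  deltas:
    - {"turn": [0,0,3],"travel": [20,5,-40],"hand": -1}
    - {"turn": [0,0,3],"travel": [43,12,-80],"hand": -1}
    - {"turn": [0,0,3],"travel": [43,12,-120],"hand": -1}
    - {"turn": [0,0,3],"travel": [43,12,-120],"hand": -1}
    - {"turn": [0,0,3],"travel": [43,12,-120],"hand": -1}
    - {"turn": [0,0,3],"travel": [43,12,-120],"hand": -1}
    - {"turn": [0,0,3],"travel": [43,12,-120],"hand": -1}

```text
time: 2.28
eef_pos: [0.4416, -0.1665, 0.2148]
eef_rot: [1.0, 0.029, 0.001, -0.0]
contact_force: [0.4, 0.6, 0.5]
finger_gap: 0.0003
```

servo_tool:
  deltas:
    - {"turn": [0,0,0],"travel": [-3,4,-40],"hand": -1}
    - {"turn": [0,0,0],"travel": [-3,4,-70],"hand": -1}
    - {"turn": [0,0,0],"travel": [-3,4,-96],"hand": -1}
    - {"turn": [0,0,0],"travel": [-3,4,-96],"hand": -1}
    - {"turn": [0,0,0],"travel": [-3,4,-96],"hand": -1}

```text
time: 2.9
eef_pos: [0.4395, -0.1627, 0.12]
eef_rot: [1.0, 0.028, 0.002, 0.0]
contact_force: [-0.2, 0.5, -0.2]
finger_gap: -0.0002
```

```bash
python3 - <<'E'
from h import *
grab('wrist','w2');grab('scene','s2');crop('s2',300,150,120,140,4)
print(r.get_state()['contact_force'])
E
```

```text
[-0.25699754  0.10820731  0.17005997]
```

View pics/w2.png

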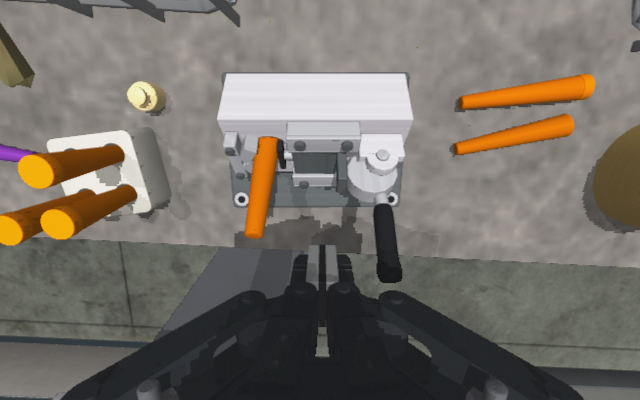

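View pics/s2_c300_150.png

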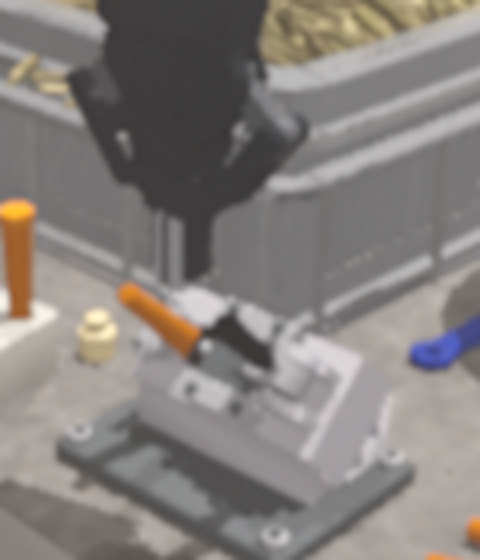

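```bash
python3 - <<'E'
from h import *
for n,P in dict(grip=[.441,-.199,.1126],piv=[.476,-.197,.0773],tip=[.425,-.2,.1285],tcp=[.4395,-.1627,.12],ftip=[.4395,-.1627,.106],tubeend=[.443,-.123,.105]).items():
    q=proj('s2',P); print(n,q.round(0),((q-[300,150])*4).round(0),proj('w2',P).round(0))
print(pt('w2',386,250),pt('w2',388,272),pt('w2',322,255),pt('w2',257,220))
E
```

```text
grip [359. 234.] [237. 337.] [382. 247.]
piv [371. 244.] [283. 376.] [375. 173.]
tip [354. 229.] [214. 318.] [386. 287.]
tcp [344. 224.] [178. 296.] [318. 251.]
ftip [344. 231.] [177. 323.] [318. 241.]
tubeend [331. 223.] [125. 294.] [252. 231.]
[ 0.442123   -0.19999044  0.11916325] [ 0.43355253 -0.20031965  0.12789222] [ 0.44946706 -0.16414784  0.14312571] [ 0.45033412 -0.12629608  0.10540765]
```

```bash
python3 - <<'E'
from h import *
crop('s2',325,195,50,60,10)
crop('w2',230,120,190,170,4)
for v in range(205,242,3): print(v,[pt('s2',u,v,0).round(3).tolist() for u in (341,345,349)])
E
```

```text
205 [[0.43, -0.163, 0.162], [0.434, -0.17, 0.163], [0.436, -0.177, 0.164]]
208 [[0.43, -0.163, 0.156], [0.434, -0.169, 0.156], [0.438, -0.176, 0.158]]
211 [[0.429, -0.164, 0.15], [0.433, -0.171, 0.151], [0.436, -0.178, 0.153]]
214 [[0.43, -0.164, 0.144], [0.433, -0.17, 0.145], [0.436, -0.177, 0.147]]
217 [[0.43, -0.163, 0.138], [0.433, -0.171, 0.139], [0.437, -0.177, 0.14]]
220 [[0.43, -0.164, 0.132], [0.434, -0.17, 0.133], [0.446, -0.168, 0.128]]
223 [[0.488, -0.103, 0.083], [0.503, -0.101, 0.077], [0.507, -0.109, 0.078]]
226 [[0.468, -0.125, 0.091], [0.49, -0.114, 0.079], [0.501, -0.114, 0.075]]
229 [[0.464, -0.129, 0.088], [0.477, -0.127, 0.082], [0.497, -0.119, 0.071]]
232 [[0.465, -0.128, 0.08], [0.474, -0.13, 0.077], [0.488, -0.128, 0.071]]
235 [[0.476, -0.117, 0.064], [0.475, -0.129, 0.069], [0.483, -0.132, 0.068]]
238 [[0.474, -0.118, 0.059], [0.483, -0.121, 0.056], [0.48, -0.135, 0.063]]
241 [[0.477, -0.115, 0.049], [0.479, -0.125, 0.052], [0.482, -0.134, 0.055]]
```

View pics/s2_c325_195.png

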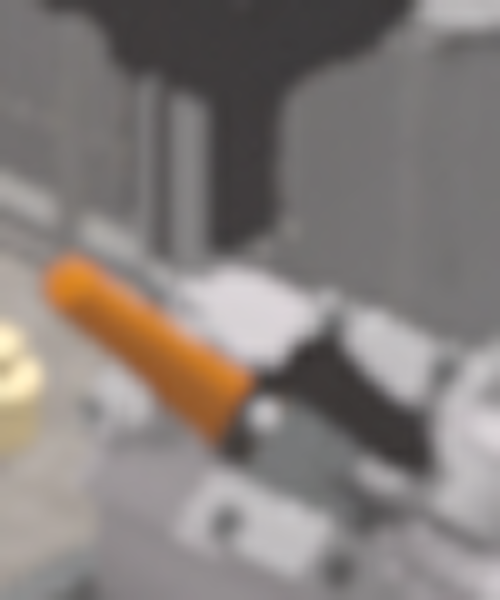

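View pics/w2_c230_120.png

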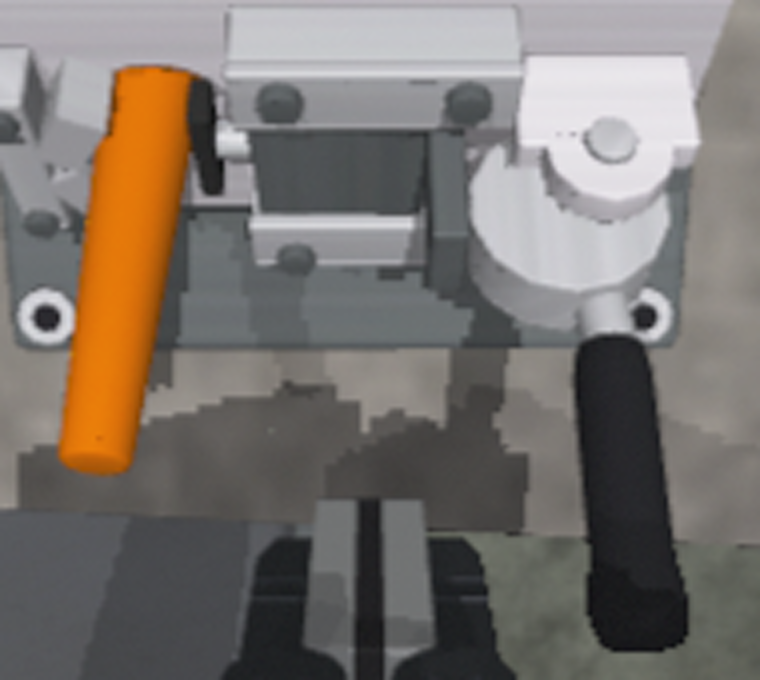

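```bash
python3 - <<'E'
from h import *
for v in (244,246,248,250,253,256,260): print(v,[pt('w2',u,v,0).round(3).tolist() for u in (314,333,300,345)])
s=r.get_state();print(s['eef_pos'],s['joint_positions'].round(3))
grab('top','t2');crop('t2',345,190,80,60,8)
for P in ([.4395,-.1627,.106],[.4395,-.1627,.13]): print(proj('t2',P))
E
```

```text
244 [[0.387, -0.16, 0.001], [0.388, -0.179, 0.001], [0.386, -0.147, 0.001], [0.389, -0.19, 0.001]]
246 [[0.45, -0.16, 0.134], [0.45, -0.17, 0.133], [0.385, -0.147, 0.001], [0.386, -0.191, -0.001]]
248 [[0.449, -0.16, 0.135], [0.45, -0.17, 0.136], [0.382, -0.147, 0.001], [0.384, -0.191, 0.0]]
250 [[0.449, -0.16, 0.138], [0.449, -0.17, 0.137], [0.38, -0.147, -0.0], [0.383, -0.191, 0.001]]
253 [[0.45, -0.16, 0.142], [0.451, -0.169, 0.143], [0.104, -0.122, -0.53], [-0.056, -0.291, -0.86]]
256 [[0.449, -0.16, 0.144], [0.45, -0.169, 0.145], [0.445, -0.154, 0.136], [0.446, -0.176, 0.136]]
260 [[0.449, -0.161, 0.147], [0.449, -0.169, 0.147], [0.445, -0.154, 0.141], [0.446, -0.175, 0.141]]
[ 0.43967634 -0.16284552  0.12015526] [ 0.405  0.397 -0.175  2.083  0.109  0.665 -1.356]
[393.24062978 229.78191063]
[395.72288727 229.42462557]
```

View pics/t2_c345_190.png

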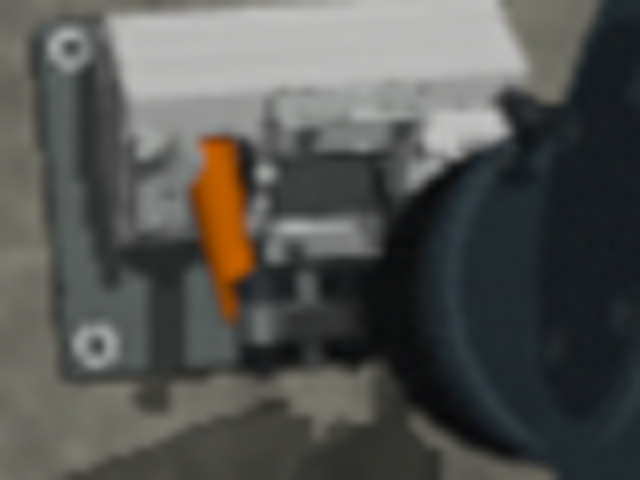

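```bash
python3 - <<'E'
from h import *
for u,v in ((222,262),(222,275),(225,266),(424,262),(424,275),(420,266)): print(u,v,pt('w1',u,v,0).round(3))
print(proj('w1',[.398,-.177,.334]),proj('w1',[.398,-.1345,.334]),proj('w1',[.398+.011,-.1345,.334]))
E
```

```text
222 262 [ 0.408 -0.135  0.365]
222 275 [ 0.406 -0.137  0.371]
225 266 [ 0.406 -0.136  0.365]
424 262 [ 0.408 -0.225  0.363]
424 275 [ 0.408 -0.222  0.373]
420 266 [ 0.408 -0.222  0.367]
[317.94282044 252.06726813] [240.36934442 251.51041354] [238.86415657 233.00919052]
```

The tips show at z≈0.131 in both the scene and wrist views. That is about 12 mm above the reported TCP, where the text puts them 14 mm below it. I'll lower carefully, checking force and picture as I go.

servo_tool:
  deltas:
    - {"turn": [0,0,0],"travel": [-2,0,-6],"hand": -1}
    - {"turn": [0,0,0],"travel": [-2,0,-12],"hand": -1}
    - {"turn": [0,0,0],"travel": [-2,0,-12],"hand": -1}
    - {"turn": [0,0,0],"travel": [-2,0,-12],"hand": -1}

```text
time: 3.55
eef_pos: [0.4375, -0.1627, 0.1079]
eef_rot: [1.0, 0.028, 0.002, 0.0]
contact_force: [-0.1, -0.4, 0.8]
finger_gap: -0.0001
```

```bash
python3 - <<'E'
from h import *
grab('scene','s3');crop('s3',320,190,60,60,10)
for v in range(214,236,2): print(v,[pt('s3',u,v,0).round(3).tolist() for u in (341,345,348)])
E
```

```text
214 [[0.428, -0.165, 0.145], [0.433, -0.171, 0.146], [0.433, -0.178, 0.148]]
216 [[0.427, -0.167, 0.142], [0.433, -0.171, 0.142], [0.434, -0.177, 0.143]]
218 [[0.428, -0.165, 0.137], [0.432, -0.172, 0.138], [0.434, -0.177, 0.139]]
220 [[0.428, -0.165, 0.133], [0.433, -0.17, 0.133], [0.434, -0.177, 0.135]]
222 [[0.428, -0.166, 0.129], [0.432, -0.172, 0.13], [0.436, -0.175, 0.13]]
224 [[0.429, -0.165, 0.125], [0.432, -0.172, 0.126], [0.437, -0.174, 0.125]]
226 [[0.428, -0.165, 0.121], [0.434, -0.17, 0.121], [0.442, -0.17, 0.118]]
228 [[0.463, -0.13, 0.09], [0.435, -0.169, 0.115], [0.498, -0.114, 0.071]]
230 [[0.464, -0.129, 0.085], [0.475, -0.128, 0.081], [0.497, -0.116, 0.068]]
232 [[0.464, -0.129, 0.081], [0.476, -0.128, 0.076], [0.483, -0.13, 0.074]]
234 [[0.469, -0.123, 0.072], [0.474, -0.13, 0.073], [0.484, -0.129, 0.069]]
```

View pics/s3_c320_190.png

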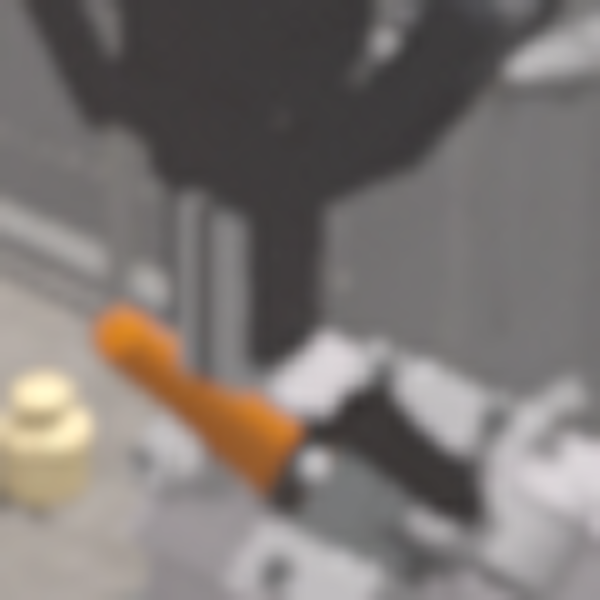

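Vision confirms it: the tip is at about z 0.119 with TCP at 0.108, so the real tip sits about 12 mm above the reported TCP. I'll use that offset and start the push.

servo_tool:
  deltas:
    - {"turn": [0,0,0],"travel": [0,0,-10],"hand": -1}
    - {"turn": [0,0,0],"travel": [0,-5,-16],"hand": -1}
    - {"turn": [0,0,0],"travel": [0,-16,-16],"hand": -1}
    - {"turn": [0,0,0],"travel": [-3,-21,-16],"hand": -1}
    - {"turn": [0,0,0],"travel": [-5,-25,-16],"hand": -1}
    - {"turn": [0,0,0],"travel": [-7,-31,-17],"hand": -1}
    - {"turn": [0,0,0],"travel": [-8,-37,-19],"hand": -1}
    - {"turn": [0,0,0],"travel": [-8,-37,-19],"hand": -1}

```text
time: 4.6
eef_pos: [0.4292, -0.2006, 0.0889]
eef_rot: [1.0, 0.028, 0.002, 0.001]
contact_force: [0.1, 1.3, 0.1]
finger_gap: 0.0001
```

```bash
python3 - <<'E'
from h import *
grab('wrist','w4');crop('w4',230,120,190,190,3)
E
```

```text
(no output)
```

View pics/w4_c230_120.png

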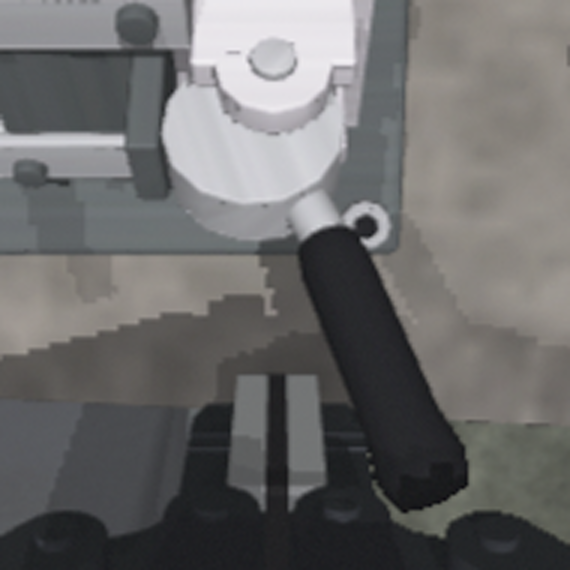

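The lever is turning under the finger, now at about 0.35 rad, with low force. I'll continue along the arc.

servo_tool:
  deltas:
    - {"turn": [0,0,0],"travel": [0,-6,-1],"hand": -1}
    - {"turn": [0,0,0],"travel": [0,-12,-3],"hand": -1}
    - {"turn": [0,0,0],"travel": [1,-18,-5],"hand": -1}
    - {"turn": [0,0,0],"travel": [3,-24,-8],"hand": -1}
    - {"turn": [0,0,0],"travel": [6,-30,-11],"hand": -1}
    - {"turn": [0,0,0],"travel": [9,-35,-14],"hand": -1}
    - {"turn": [0,0,0],"travel": [9,-35,-14],"hand": -1}

```text
time: 5.52
eef_pos: [0.4379, -0.2363, 0.0745]
eef_rot: [1.0, 0.028, 0.001, 0.001]
contact_force: [-0.9, -0.3, -0.7]
finger_gap: 0.0004
```

```bash
python3 - <<'E'
from h import *
grab('wrist','w5');crop('w5',230,100,190,190,3)
E
```

```text
(no output)
```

View pics/w5_c230_100.png

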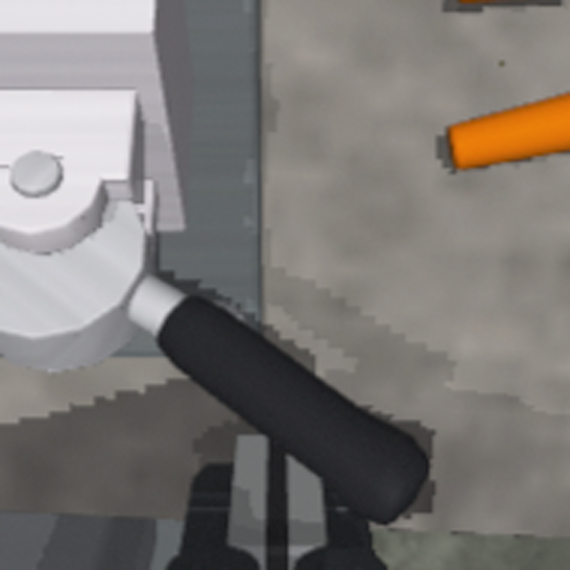

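servo_tool:
  deltas:
    - {"turn": [0,0,0],"travel": [3,-4,-4],"hand": -1}
    - {"turn": [0,0,0],"travel": [7,-8,-7],"hand": -1}
    - {"turn": [0,0,0],"travel": [11,-10,-11],"hand": -1}
    - {"turn": [0,0,0],"travel": [16,-13,-14],"hand": -1}
    - {"turn": [0,0,0],"travel": [20,-15,-18],"hand": -1}
    - {"turn": [0,0,0],"travel": [25,-16,-22],"hand": -1}
    - {"turn": [0,0,0],"travel": [28,-16,-25],"hand": -1}
    - {"turn": [0,0,0],"travel": [28,-16,-25],"hand": -1}

```text
time: 6.58
eef_pos: [0.4652, -0.2523, 0.0489]
eef_rot: [1.0, 0.028, 0.001, 0.001]
contact_force: [-4.7, -0.4, -3.6]
finger_gap: -0.0
```

```bash
python3 - <<'E'
from h import *
grab('wrist','w6');crop('w6',200,60,220,190,3)
E
```

```text
(no output)
```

View pics/w6_c200_60.png

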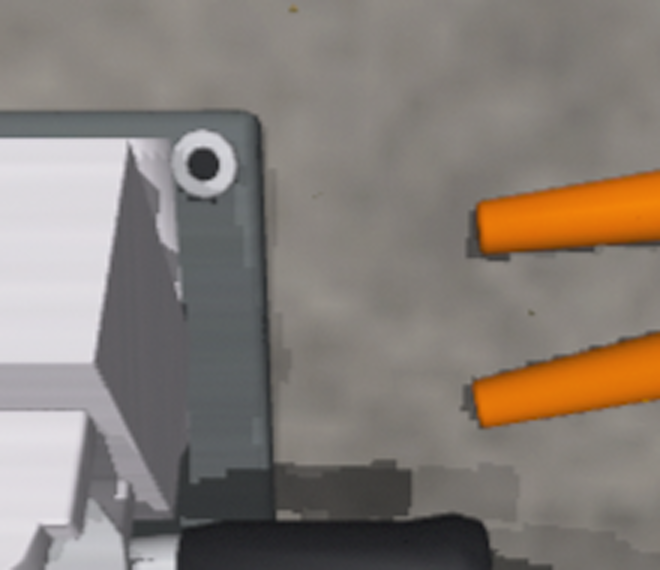

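The lever now points level to the right at its stop. I'll retreat up and out, open to about 45 mm, and go above the tube.

servo_tool:
  deltas:
    - {"turn": [0,0,0],"travel": [-15,0,12],"hand": -1}
    - {"turn": [0,0,0],"travel": [-30,0,40],"hand": -1}
    - {"turn": [0,0,0],"travel": [-35,10,100],"hand": -1}
    - {"turn": [0,0,0],"travel": [-35,60,150],"hand": 0.05}
    - {"turn": [0,0,0],"travel": [-30,110,150],"hand": 0.05}
    - {"turn": [0,0,0],"travel": [-25,128,140],"hand": 0.05}
    - {"turn": [0,0,0],"travel": [-25,128,130],"hand": 0.05}
    - {"turn": [0,0,0],"travel": [-25,128,120],"hand": 0.05}
    - {"turn": [0,0,0],"travel": [-25,128,120],"hand": 0.05}

```text
time: 7.75
eef_pos: [0.4393, -0.1255, 0.1682]
eef_rot: [1.0, 0.027, -0.0, 0.001]
contact_force: [1.1, -0.3, 0.9]
finger_gap: 0.0448
```

```bash
python3 - <<'E'
from h import *
grab('wrist','w7');grab('scene','s7')
crop('s7',300,150,120,120,5)
E
```

```text
(no output)
```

View pics/w7.png

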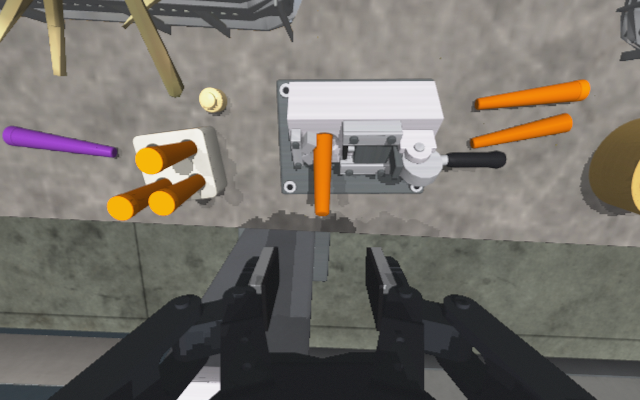

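View pics/s7_c300_150.png

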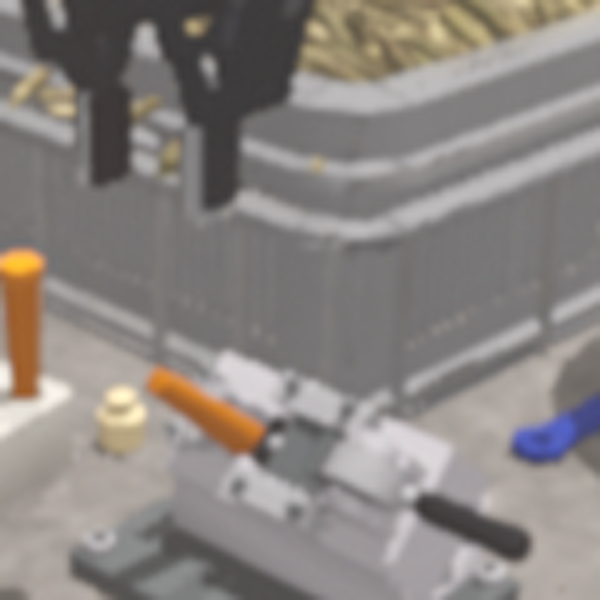

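The lever is open, pointing right at w7 (480,159). The tube is still in its nest, from w7 (324,137) to (322,213).

```bash
python3 - <<'E'
from h import *
z=load('w7');p=z['p'].astype(int);
for v in range(145,214,6):
    us=[u for u in range(305,340) if p[v,u,0]>130 and p[v,u,2]<70 and p[v,u,1]<150]
    m=int(np.mean(us)); print(v,us[0],us[-1],pt('w7',m,v,0).round(4))
# finger tips (left: near u 262, v 250)
for u,v in ((268,252),(372,252),(272,249),(369,249),(266,262),(375,262)): print(u,v,pt('w7',u,v,0).round(4))
print(proj('w7',[.4393,-.1255,.1682+.015]))
zs=load('s7');p=zs['p'].astype(int)
crop('s7',325,215,40,40,15)
E
```

```text
145 317 331 [ 0.4853 -0.127   0.0707]
151 313 331 [ 0.481  -0.1256  0.0746]
157 314 330 [ 0.4767 -0.1258  0.0779]
163 314 330 [ 0.4726 -0.126   0.0821]
169 314 330 [ 0.4685 -0.1262  0.0855]
175 314 330 [ 0.4646 -0.1264  0.0894]
181 314 330 [ 0.4606 -0.1266  0.0924]
187 314 329 [ 0.4565 -0.1261  0.0947]
193 315 329 [ 0.4528 -0.127   0.0984]
199 315 329 [ 0.4488 -0.1272  0.1008]
205 315 328 [ 0.4456 -0.1267  0.1056]
211 315 329 [ 0.4414 -0.1276  0.1069]
268 252 [ 0.4475 -0.1011  0.1874]
372 252 [ 0.4511 -0.1505  0.1893]
272 249 [ 0.4481 -0.1027  0.1852]
369 249 [ 0.4504 -0.1499  0.1847]
266 262 [ 0.4477 -0.1019  0.1974]
375 262 [ 0.4505 -0.1506  0.1977]
[318.00427096 265.27844425]
```

View pics/s7_c325_215.png

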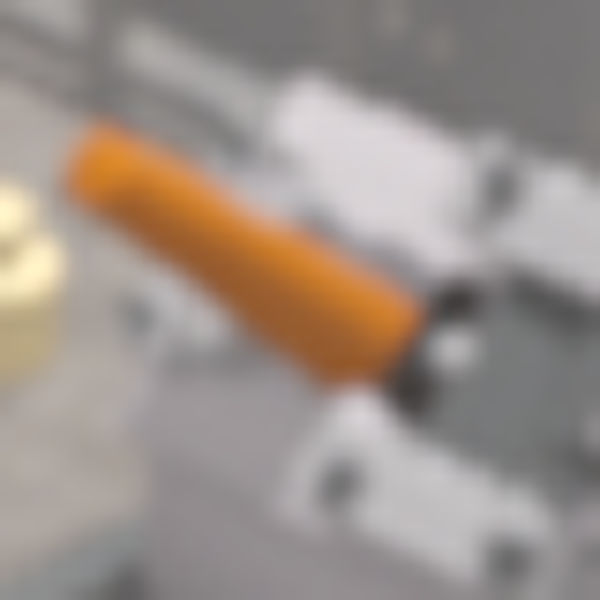

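servo_tool:
  deltas:
    - {"turn": [0,0,0],"travel": [12,-1,-30],"hand": 0.05}
    - {"turn": [0,0,0],"travel": [12,-1,-60],"hand": 0.05}
    - {"turn": [0,0,0],"travel": [12,-1,-85],"hand": 0.05}
    - {"turn": [0,0,0],"travel": [12,-1,-105],"hand": 0.05}
    - {"turn": [0,0,0],"travel": [12,-1,-105],"hand": 0.05}
    - {"turn": [0,0,0],"travel": [12,-1,-105],"hand": 0.05}

```text
time: 8.6
eef_pos: [0.4527, -0.1266, 0.0646]
eef_rot: [1.0, 0.026, 0.001, 0.001]
contact_force: [-0.1, 0.0, 0.7]
finger_gap: 0.0447
```

```bash
python3 - <<'E'
from h import *
grab('wrist','w8');grab('scene','s8')
crop('s8',310,190,60,60,9);crop('w8',240,110,170,150,4)
E
```

```text
(no output)
```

View pics/w8_c240_110.png

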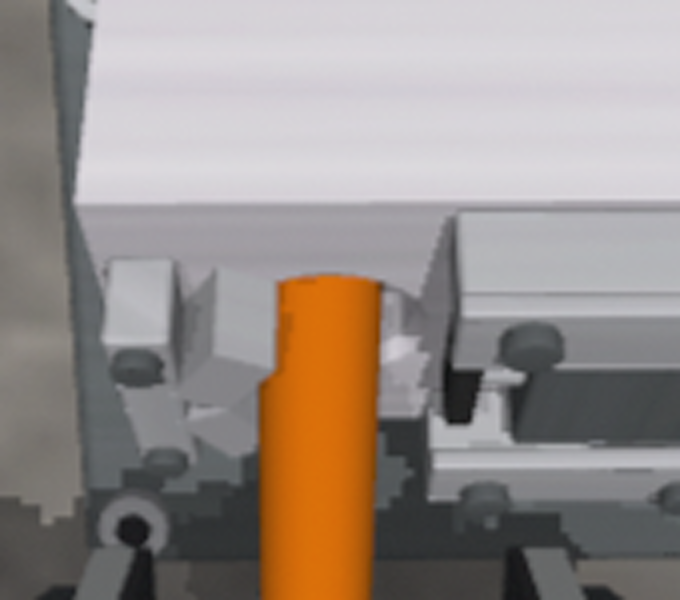

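View pics/s8_c310_190.png

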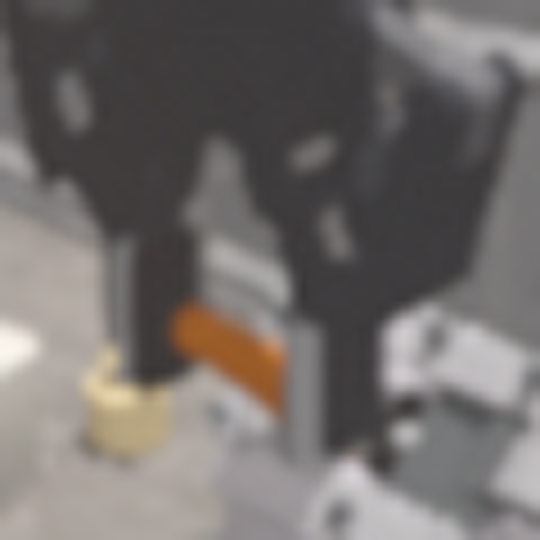

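The tube sits between the pads and the jaw has drawn clear, so I'll close.

servo_tool:
  deltas:
    - {"turn": [0,0,0],"travel": [0,0,0],"hand": -1}
    - {"turn": [0,0,0],"travel": [0,0,0],"hand": -1}
    - {"turn": [0,0,0],"travel": [0,0,0],"hand": -1}
    - {"turn": [0,0,0],"travel": [0,0,0],"hand": -1}
    - {"turn": [0,0,0],"travel": [0,0,0],"hand": -1}
    - {"turn": [0,0,0],"travel": [0,0,0],"hand": -1}

```text
time: 9.45
eef_pos: [0.4531, -0.1266, 0.0653]
eef_rot: [1.0, 0.027, 0.002, 0.001]
contact_force: [-1.6, -0.1, 5.4]
finger_gap: 0.0136
```

```bash
python3 - <<'E'
from h import *
grab('scene','s9');crop('s9',310,190,60,60,9)
E
```

```text
(no output)
```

View pics/s9_c310_190.png

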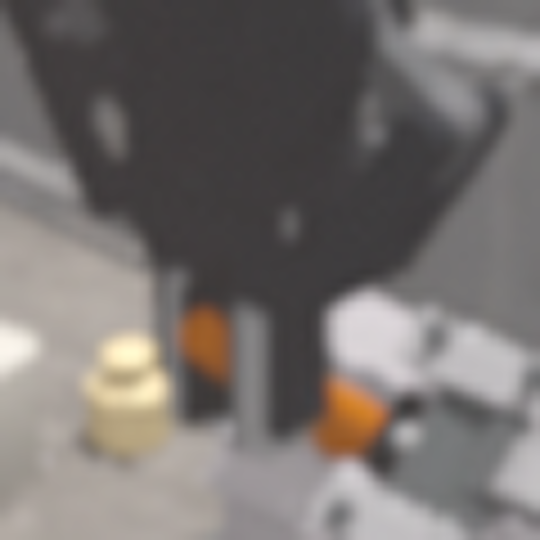

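Gripped, with a 13.6 mm gap. I'll draw it out along the bore.

servo_tool:
  deltas:
    - {"turn": [0,0,0],"travel": [-4,0,4],"hand": -1}
    - {"turn": [0,0,0],"travel": [-9,-1,9],"hand": -1}
    - {"turn": [0,0,0],"travel": [-15,-1,15],"hand": -1}
    - {"turn": [0,0,0],"travel": [-22,-1,22],"hand": -1}
    - {"turn": [0,0,0],"travel": [-29,-2,29],"hand": -1}
    - {"turn": [0,0,0],"travel": [-36,-2,36],"hand": -1}
    - {"turn": [0,0,0],"travel": [-43,-3,43],"hand": -1}
    - {"turn": [0,0,0],"travel": [-50,-3,50],"hand": -1}
    - {"turn": [0,0,0],"travel": [-50,-3,54],"hand": -1}

```text
time: 10.62
eef_pos: [0.4026, -0.1297, 0.1197]
eef_rot: [1.0, 0.026, 0.002, 0.001]
contact_force: [0.3, -0.4, 0.3]
finger_gap: 0.0133
```

```bash
python3 - <<'E'
from h import *
grab('scene','s10');crop('s10',290,170,100,90,7); grab('wrist','w10')
E
```

```text
(no output)
```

View pics/s10_c290_170.png

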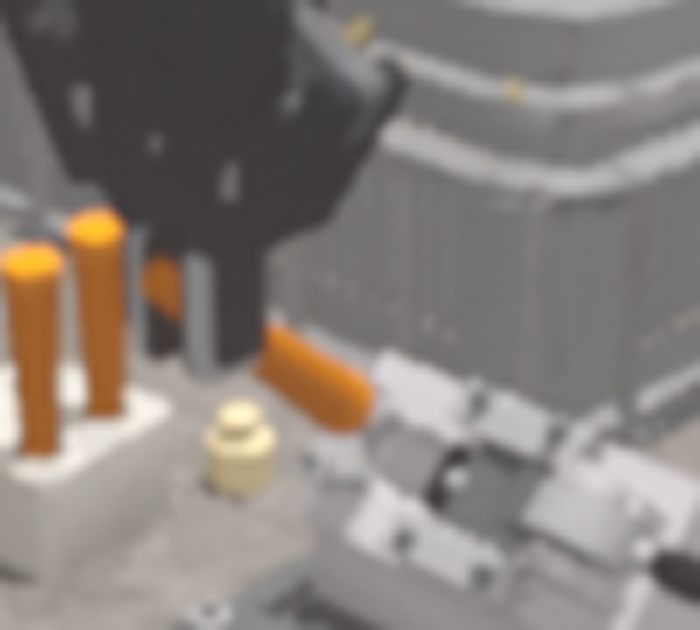

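View pics/w10.png

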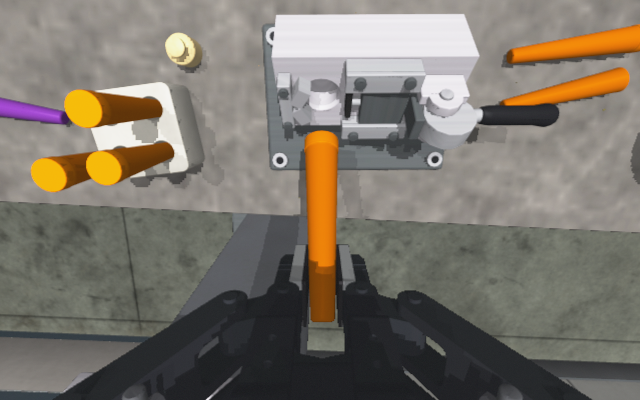

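The tube is out of the jaws. I'll lift it, then turn it level.

servo_tool:
  deltas:
    - {"turn": [0,0,0],"travel": [0,0,30],"hand": -1}
    - {"turn": [0,0,0],"travel": [0,0,70],"hand": -1}
    - {"turn": [0,0,0],"travel": [0,0,110],"hand": -1}
    - {"turn": [0,-6,0],"travel": [10,0,150],"hand": -1}
    - {"turn": [0,-12,0],"travel": [20,0,185],"hand": -1}
    - {"turn": [0,-18,0],"travel": [30,0,210],"hand": -1}
    - {"turn": [0,-24,0],"travel": [40,0,230],"hand": -1}
    - {"turn": [0,-30,0],"travel": [50,0,230],"hand": -1}
    - {"turn": [0,-36,0],"travel": [50,0,230],"hand": -1}
    - {"turn": [0,-42,0],"travel": [50,0,230],"hand": -1}
    - {"turn": [0,-45,0],"travel": [50,0,230],"hand": -1}
    - {"turn": [0,-45,0],"travel": [50,0,230],"hand": -1}

```text
time: 12.22
eef_pos: [0.4543, -0.1277, 0.3501]
eef_rot: [0.922, 0.026, 0.385, 0.01]
contact_force: [-2.7, -0.2, -4.5]
finger_gap: 0.0134
```

```bash
python3 - <<'E'
from h import *
s=r.get_state(); print(s['joint_positions'].round(2),s['finger_gap'])
grab('scene','s11'); grab('wrist','w11')
E
```

```text
[ 0.77 -0.25 -0.34  2.4  -1.06  0.43 -0.23] 0.013442198309761417
```

View pics/s11.png

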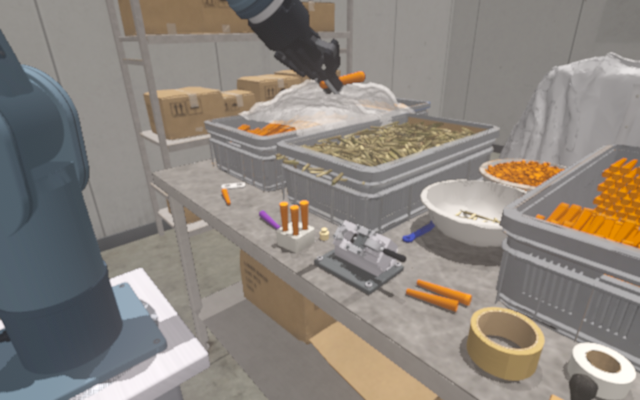

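View pics/w11.png

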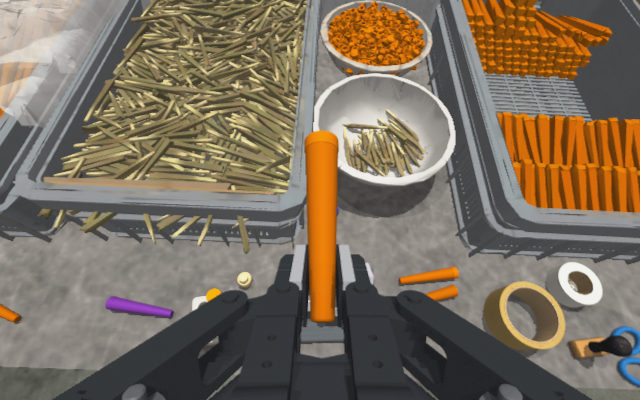

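servo_tool:
  deltas:
    - {"turn": [0,0,0],"travel": [10,0,0],"hand": -1}
    - {"turn": [0,0,0],"travel": [25,0,0],"hand": -1}
    - {"turn": [0,0,0],"travel": [40,0,5],"hand": -1}
    - {"turn": [0,0,0],"travel": [50,0,10],"hand": -1}
    - {"turn": [0,0,0],"travel": [60,0,10],"hand": -1}
    - {"turn": [0,0,0],"travel": [60,0,10],"hand": -1}
    - {"turn": [0,0,0],"travel": [60,0,10],"hand": -1}
    - {"turn": [0,0,0],"travel": [60,0,10],"hand": -1}

```text
time: 13.32
eef_pos: [0.5129, -0.1319, 0.3596]
eef_rot: [0.923, 0.022, 0.384, 0.012]
contact_force: [-0.3, 1.3, 0.1]
finger_gap: 0.0136
```

```bash
python3 - <<'E'
from h import *
s=r.get_state(); print(s['joint_positions'].round(3),s['joint_velocities'].round(3),s['finger_gap'])
grab('scene','s12'); grab('wrist','w12')
z=load('w12');p=z['p'].astype(int)
for v in range(140,320,15):
    us=[u for u in range(300,345) if p[v,u,0]>120 and p[v,u,2]<70 and p[v,u,1]<150]
    m=int(np.mean(us)); print(v,us[0],us[-1],pt('w12',m,v,0).round(4))
z=load('s12');p=z['p'].astype(int);P=[]
m=(p[:,:,0]>130)&(p[:,:,2]<80)&(p[:,:,1]<140);ys,xs=np.nonzero(m[:110]);
Q=np.array([pt('s12',u,v,0) for u,v in zip(xs,ys)]);k=np.abs(Q-[.5,-.13,.37]).max(1)<.15
Q=Q[k];xs=xs[k];ys=ys[k];c=np.median(Q,0);print(len(Q),xs.min(),xs.max(),ys.min(),ys.max(),c,np.linalg.svd(Q-c)[2][0],Q.min(0),Q.max(0))
crop('s12',310,40,120,90,6)
E
```

```text
[ 0.789 -0.135 -0.439  2.285 -0.951  0.351 -0.387] [ 0.005 -0.004 -0.003 -0.001 -0.001 -0.     0.   ] 0.013599810012210655
140 305 337 [ 0.566  -0.1305  0.391 ]
155 306 336 [ 0.5574 -0.1308  0.3892]
170 306 336 [ 0.5484 -0.1312  0.3883]
185 307 336 [ 0.5395 -0.1315  0.3881]
200 307 336 [ 0.5311 -0.1318  0.3877]
215 308 335 [ 0.5235 -0.1321  0.3862]
230 308 335 [ 0.5159 -0.1323  0.3857]
245 309 335 [ 0.5086 -0.1331  0.3848]
260 310 334 [ 0.5015 -0.1333  0.3843]
275 310 334 [ 0.495  -0.1336  0.3828]
290 310 332 [ 0.4882 -0.1333  0.3832]
305 311 334 [ 0.4819 -0.134   0.3822]
170 348 388 66 78 [ 0.54173974 -0.13768306  0.37862043] [-0.99950042  0.01562549 -0.02747283] [ 0.47613617 -0.15199566  0.3716254 ] [ 0.57327231 -0.13000728  0.38585445]
```

View pics/s12_c310_40.png

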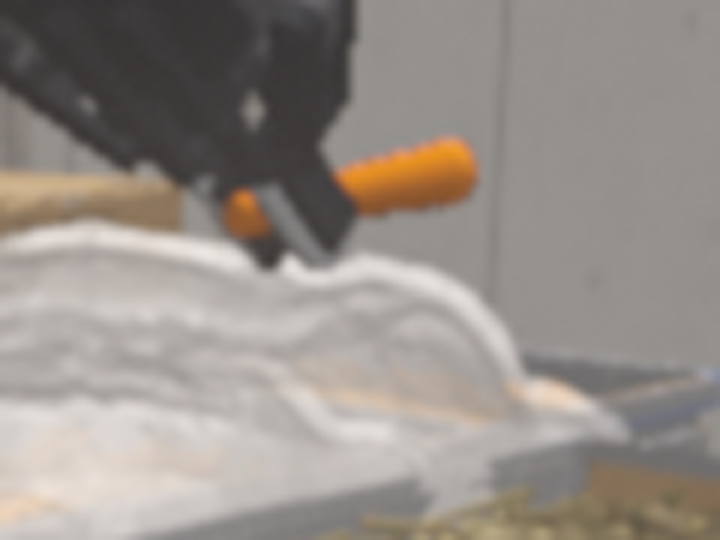

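The tube is level within about 4°, with its middle at z≈0.38, held and still. I'll make a last check of the lever and the bystanders.

```bash
python3 - <<'E'
from h import *
grab('top','t12'); a=load('top0')['p'];b=load('t12')['p']
cv2.imwrite('pics/cmp.png',np.vstack([a[150:270,200:600],b[150:270,200:600]])[:,:,::-1])
s=r.get_state();print(s['time'],s['finger_gap'],abs(s['joint_velocities']).max())
E
```

```text
13.475 0.013570935633730392 0.002644020076733201
```

View pics/cmp.png

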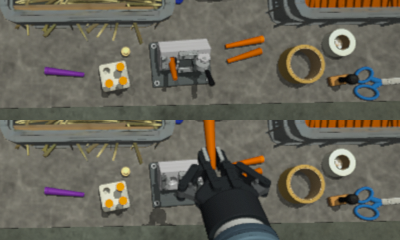

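```bash
python3 - <<'E'
from h import *
crop('s12',260,190,220,130,3.6)
E
```

```text
(no output)
```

View pics/s12_c260_190.png

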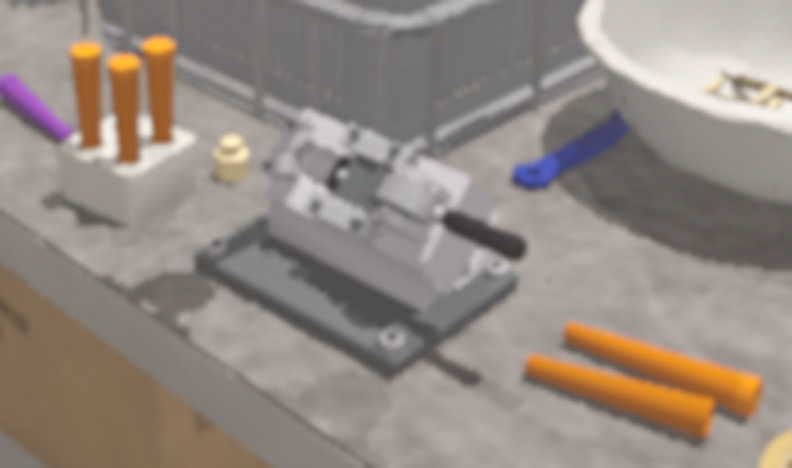

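The lever is open, pointing right at crop (485,235). The rack, weight and loose tubes are where they started, and the nest is empty.

```bash
python3 -c "
from plant import r
print(r.sign_off())"
```

```text
the job is handed in; nothing more can be done
None
```

I pushed the cam lever over to its right stop with closed fingers while the tube was still in its nest. I then gripped the tube near its free end, drew it about 73 mm out along the bore, raised it and turned it level. The job was handed in at about 13.5 s; sign-off gives no verdict.

**Last checks:**
- **Tube:** held at a 13.6 mm finger gap with its middle about 0.38 m above the table. It was within about 2–4° of level, touching nothing but the fingers, and the joints were still.
- **Lever:** open, pointing level to the right, with the nest empty.
- **Bystanders:** the rack, weight and both loose tubes showed no visible movement. I compared the pictures by eye and did not measure it. The gripper partly hid the loose tubes from above, so for those I relied on the scene camera.

**What disagreed:**
- **Fingertip position:** with the fingers shut, the cameras showed the fingertips about 12 mm behind the reported TCP, where the text puts them 14 mm ahead. I followed the cameras, and both the push and the grasp worked.
- **Joint 4:** it read 2.40, its upper limit (rounded to two decimals), for a moment during the levelling. I moved the tool forward and it ended at 2.285.

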